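Return the pastry stamps to their matching pads

ROBOT

A 7-joint arm with a two-finger parallel gripper is mounted at the origin on the work surface. World frame = base frame: x ahead of the robot, y to its left, z up, the work surface at z = 0. Lengths are in m, angles in rad, forces in N, time in s.
With the tool pointing down it reaches from about 0.425 to 0.8 m from the base axis. Payload 8.3 kg.
Tool frame: the origin (TCP) lies between the finger pads; the fingertips stand 11 mm ahead of it and the grasp point (between the pads) lies 8 mm behind it; z points along the fingers, y is the direction in which the jaws open and shut (so a half turn about z gives the same grasp; the last joint's range is limited). The gripper opens to 85 mm and grips with 20 to 120 N. Pads are 22 mm wide; open, the fingers measure 114 mm over their backs; the gripper's body (76 mm by 85 mm) begins 54 mm behind the grasp point. The pads swing forward as they close: fully open they stand 13 mm farther back than shut.
Start: joints at [1.196, 0.383, 0.016, 1.37, -0.006, 1.388, -0.046], TCP at [0.192, -0.595, 0.242] pointing down, gripper open.
Joint ranges: [-2.95, 2.95], [-0.25, 2.06], [-1.52, 1.56], [0.18, 2.33], [-1.44, 4.58], [0.02, 2.06], [-3.01, 3.01]. Speed limits (rad/s): [2.39, 2.39, 3.01, 3.01, 3.14, 3.14, 3.14].

INTERFACE

Orientations are given as [roll, pitch, yaw] about the fixed x, y, z axes, in that order (R = Rz(yaw) Ry(pitch) Rx(roll)).
In Python, from station import manip gives the robot as it stands.
- The arm moves only by the tool move_arm, never from a script. Its argument "motion" is a list of rows, each a list of 7 numbers: the turn, a rotation vector about the tool's x, y, z in rad, then the shift along the tool's x, y, z in mm, then the closure, from 0 (fully open) to 1 (shut). In form: [[ax, ay, az, dx, dy, dz, grip], ...]. A call has exactly 5 rows; each row is the pose to reach, as a shift and turn from the pose commanded when the call began, along the tool's axes at that moment; what a row does not reach only later rows make up. A row lasts 1/10 s, in which the tool goes at most 50 mm and 8.59 degrees, less where a joint would pass 70% of its speed; a pose out of reach is approached as far as the arm can. A call with a gripper value outside its range is refused whole. The fingers move at their own pace and stop on an object; "force" is the grip in N (left out, the last holds). Time passes only in rows, so rows that repeat a pose let the fingers close, or fill a call up. It gives the time, the measured TCP pose, the force and the opening at its end, in the units of the state.
- manip.get_state(): the state, without advancing time (a new reading comes with each control period).
- manip.get_image(name): name is "side" or "top"; returns the picture (480x640x3 uint8, blue, green, red); there is no depth.
- manip.camera_info(name): a dict with "K" (3x3 intrinsics, pixels), "R" (3x3) and "t" (3): a world point X has camera coordinates R X + t. Camera axes: x right, y down, z forward; pixel columns grow to the right and rows downward; lengths in m; the calibration is good to about 2 mm. A picture is of the moment at which its call begins. camera_info takes no time and is no camera call.
- manip.job_done(): hands the job in, once; it reports no verdict.
Trained networks look in the newest picture that a camera, given by its name, has taken for a name from the list of things; names that differ only in an ending like _2 or _b are one class to them, and where a whole thing is asked for, a point or a joint stands for the part that bears it (a point fixed in the world has none). Each returns a list of dicts, best first, with "conf" (0 to 1); they miss things now and then, are a little off and sometimes report something else, mostly with a low value. They report only what shows in the picture. A call takes as long as a camera call.
- manip.regions_of(camera, name): "region" (480x640 bool, what is visible of it) and "uv" ([column, row] in pixels, amid what is visible of it).
The state is a dict: "time": time; "qpos": joint angles; "joint_vel": joint speeds; "effort": joint torques, N m; "position": TCP position; "tool_rot": TCP orientation; "contact_force": force on the tool from outside, world axes, zero at the start; "ft_torque": the same for the moment, N m; "finger_gap": opening from 0.0 (shut) to 1.0 (fully open).
Only numpy, scipy, OpenCV 4.12 (cv2) and the standard library are available. Lean on these libraries where they do the work, as an engineer would, in place of code of your own. Each camera call takes 0.05 s, during which the arm holds its last target. There are 200 camera calls.

TASK

Put the four wooden pastry stamps away: set each one upright on the white pad that shows its own shape, centred on the black silhouette and turned to line up with it, the fish with its head and tail the same way as on its pad. Leave the small blue bowl among them where it is, and let go of everything at the end.

Things in the scene. Friction and masses are not known exactly. Their poses are not given: they have to be found in the camera images.
- round_stamp: Loose wooden pastry stamp, about 0.12 kg. Pale foot 16 mm thick, from above a disc 64 mm in diameter (any yaw fits). Red upright bar handle on its middle, 44 mm along x, 20 mm along y, 16 to 60 mm above the underside; pinch from above across the 20 mm. Origin: centre of the underside, under the handle; z up.
- square_stamp: Loose wooden pastry stamp, about 0.12 kg. Pale foot 16 mm thick, from above a square of 56 x 56 mm, sides along x and y (fits at every quarter turn). Red upright bar handle on its middle, 44 mm along x, 20 mm along y, 16 to 60 mm above the underside; pinch from above across the 20 mm. Origin: centre of the underside, under the handle; z up.
- oblong_stamp: Loose wooden pastry stamp, about 0.12 kg. Pale foot 16 mm thick, from above a rectangle 84 mm long along x and 34 mm wide along y (fits at every half turn). Red upright bar handle on its middle, 44 mm along x, 20 mm along y, 16 to 60 mm above the underside; pinch from above across the 20 mm. Origin: centre of the underside, under the handle; z up.
- fish_stamp: Loose wooden pastry stamp, about 0.12 kg. Pale foot 16 mm thick, from above a fish 80 mm long: round head, 44 mm wide, reaching 38 mm to +x; forked tail, 48 mm wide, reaching 42 mm to -x. Red upright bar handle on its middle, 44 mm along x, 20 mm along y, 16 to 60 mm above the underside; pinch from above across the 20 mm. Origin: centre of the underside, under the handle; z up.
- round_pad: Fixed white square pad, 100 x 100 mm, 8 mm thick, flat, with a flat black silhouette on top: a disc 70 mm in diameter (the round stamp's foot with a 3 mm margin). Origin: centre of the underside, under the middle of the silhouette (where the stamp's origin belongs, 8 mm higher); z up.
- square_pad: Fixed white square pad, 100 x 100 mm, 8 mm thick, flat, with a flat black silhouette on top: a square of 62 x 62 mm, sides along x and y (the square stamp's foot with a 3 mm margin). Origin: centre of the underside, under the middle of the silhouette (where the stamp's origin belongs, 8 mm higher); z up.
- oblong_pad: Fixed white square pad, 100 x 100 mm, 8 mm thick, flat, with a flat black silhouette on top: a rectangle 90 mm long along x and 40 mm wide along y (the oblong stamp's foot with a 3 mm margin). Origin: centre of the underside, under the middle of the silhouette (where the stamp's origin belongs, 8 mm higher); z up.
- fish_pad: Fixed white square pad, 100 x 100 mm, 8 mm thick, flat, with a flat black silhouette on top: a fish about 86 mm long along x, head towards +x, tail towards -x (the fish stamp's foot with a 3 mm margin). Origin: centre of the underside, under the middle of the silhouette (where the stamp's origin belongs, 8 mm higher); z up.
- fish_tail (a point): Point on the fish stamp in the fork of its tail: 36 mm from the stamp's origin along its -x, 16 mm above its underside. It tells which end is the tail.
- bowl: Loose small blue bowl, 84 mm across the rim, 42 mm tall, about 0.25 kg, standing among the stamps and pads; to be left alone. Origin: centre of its underside.

How it is judged:
By the outcome, as a careful person would: the job done as asked, in the order asked, and still so for the second after the job is handed in, with the robot touching nothing.
It also fails if it takes over 106 s, if anything falls off the work surface, if the arm or the gripper's body presses on something with over 40 N, if the wrist force passes 120 N, or if a joint passes its speed limit or range.

## Working session

There is one attempt and no reset: what is moved stays moved. The work goes in short steps, Python scripts to look and compute and a tool call to move; the robot and the scene stay as the last step left them, time stands still between calls to the robot, and variables do not carry over. Pictures are saved under pics/ and viewed, about 12 in all and at most 16, crops included, and the job is handed in when it is done.

Besides the shell and the picture viewer there is one more tool, called after "Call:" by a JSON object that holds its "op" and its "data". move_arm: Moves the arm, as the interface text tells. Its arguments: {"type":"object","properties":{"motion":{"type":"array"},"force":{"type":"number"}},"required":["motion"]}

```bash
ls; mkdir -p pics
python3 - <<'E'
from station import manip
import cv2,numpy as np
np.set_printoptions(precision=4,suppress=True)
for c in("top","side"):
    cv2.imwrite(f"pics/{c}0.png",manip.get_image(c)); i=manip.camera_info(c); print(c,i["K"],i["R"],i["t"])
print(manip.get_state())
E
```

```text
pics
top [[487.126    0.     327.2241]
 [  0.     487.126  242.291 ]
 [  0.       0.       1.    ]] [[-0.0231 -0.9996  0.0183]
 [-0.9979  0.022  -0.0601]
 [ 0.0597 -0.0196 -0.998 ]] [0.0109 0.5302 1.0741]
side [[481.2296   0.     320.4847]
 [  0.     481.2296 230.8314]
 [  0.       0.       1.    ]] [[-0.9523 -0.3046  0.02  ]
 [-0.2322  0.6803 -0.6952]
 [ 0.1981 -0.6667 -0.7185]] [0.4989 0.1226 1.0918]
{'time': 0.1, 'qpos': array([ 1.1961,  0.3842,  0.0164,  1.3711, -0.0063,  1.3882, -0.0465]), 'joint_vel': array([-0.0007, -0.003 ,  0.0004, -0.003 , -0.0006, -0.0002, -0.0003]), 'effort': array([  0.0043, -62.9132,   0.848 , -37.2757,   0.0168,   0.0104,
         0.0001]), 'position': array([ 0.1916, -0.5944,  0.2414]), 'tool_rot': array([-3.1398,  0.    ,  0.3119]), 'contact_force': array([-0.4916,  0.5444,  0.1354]), 'ft_torque': array([-0.0282,  0.0031, -0.0268]), 'finger_gap': 0.996813881950736}
```

View pics/top0.png

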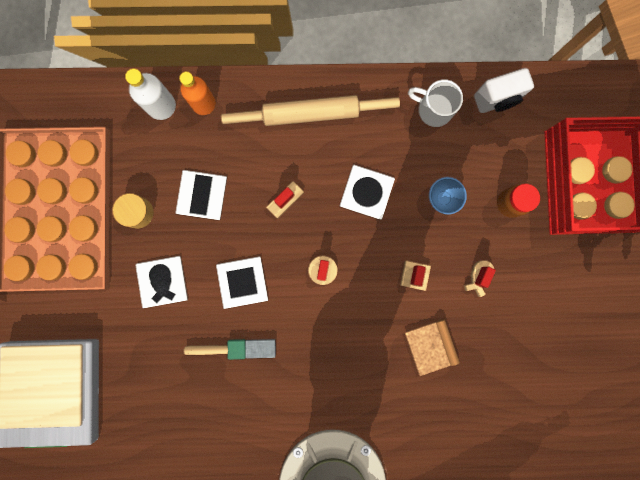

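View pics/side0.png

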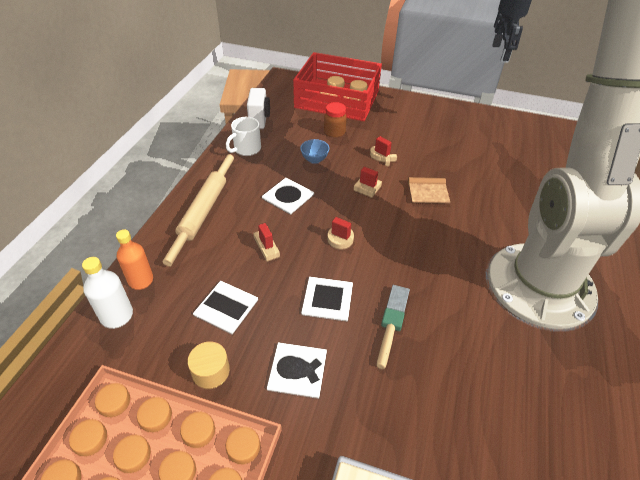

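The top view shows stamps round (323,270), square (416,275), oblong (285,200) and fish (482,278, head up-right). Pads are round (368,191), square (242,282), oblong (201,195) and fish (161,282, head up). The side view shows the same items clear of the arm. Next I'll fit poses in both cameras.

```bash
cat > h.py <<'E'
from station import manip
import cv2,numpy as np
from scipy.optimize import minimize
np.set_printoptions(precision=4,suppress=True)
CI={c:manip.camera_info(c) for c in("top","side")}
def proj(c,X):
    i=CI[c]; p=(i["R"]@np.asarray(X,float).T).T+i["t"]; p=(i["K"]@p.T).T; return p[:,:2]/p[:,2:]
def ray(c,uv,z):
    i=CI[c]; d=i["R"].T@np.linalg.inv(i["K"])@[*uv,1]; o=-i["R"].T@i["t"]; return o+d*(z-o[2])/d[2]
def box(lx,ly,z0,z1): return np.array([[a*lx/2,b*ly/2,z] for a in(-1,1) for b in(-1,1) for z in(z0,z1)])
def place(P,x,y,w,z=0):
    c,s=np.cos(w),np.sin(w); return P@np.array([[c,s,0],[-s,c,0],[0,0,1]])+[x,y,z]
S=6
def render(c,P,o,sz=110):
    h=cv2.convexHull(((proj(c,P)-o+.5)*S-.5).astype(np.float32)).reshape(-1,2)
    m=np.zeros((sz*S,sz*S),np.float32); cv2.fillPoly(m,[np.round(h*16).astype(np.int32)],1,shift=4)
    return cv2.resize(m,(sz,sz),interpolation=cv2.INTER_AREA)
def fit(P,masks,x0,z=0):
    "masks: {cam: full-size mask}; pose [x,y,yaw] maximising overlap"
    D=[]
    for c,m in masks.items():
        o=np.round(proj(c,[[x0[0],x0[1],z+.03]])[0]-55).astype(int); o=np.clip(o,0,[530,370]); D.append((c,o,m[o[1]:o[1]+110,o[0]:o[0]+110].astype(np.float32)))
    def ious(v):
        r=[]
        for c,o,m in D:
            q=render(c,place(P,v[0]*.01,v[1]*.01,v[2]*.2,z),o); r.append(np.minimum(q,m).sum()/np.maximum(q,m).sum())
        return r
    best=None
    for w in (0,.8,1.57,2.36):
        v=np.array([x0[0]*100,x0[1]*100,(x0[2]+w)*5])
        s=minimize(lambda v:-sum(ious(v)),v,method="Nelder-Mead",options=dict(initial_simplex=v+np.array([[0,0,0],[.6,0,0],[0,.6,0],[0,0,1.2]]),xatol=.005,fatol=1e-4))
        if best is None or s.fun<best.fun: best=s
    v=best.x; return np.array([v[0]*.01,v[1]*.01,v[2]*.2]),np.round(ious(v),3)
def red(img):
    b,g,r=[img[...,k].astype(int) for k in range(3)]; return (r>60)&(r>3.0*g)&(r>3.0*b)
def near(m,uv,rad=45):
    k=np.zeros(m.shape,np.uint8); cv2.circle(k,tuple(int(v) for v in uv),rad,1,-1)
    n,l,s,_=cv2.connectedComponentsWithStats((m&(k>0)).astype(np.uint8)); 
    return l==1+np.argmax(s[1:,4]) if n>1 else m&False
def fill(m):
    c,_=cv2.findContours(m.astype(np.uint8),cv2.RETR_EXTERNAL,cv2.CHAIN_APPROX_NONE); o=np.zeros(m.shape,np.uint8); cv2.drawContours(o,c,-1,1,-1); return o>0
HANDLE=box(.044,.02,.016,.06); PAD=box(.1,.1,0,.008)
E
python3 - <<'E'
from h import *
I={c:cv2.imread(f"pics/{c}0.png") for c in CI}
st=dict(round=(323,270),square=(416,275),oblong=(285,200),fish=(482,278)); pd=dict(round=(368,191),square=(242,282),oblong=(201,195),fish=(161,282))
for n,uv in st.items():
    p=ray("top",uv,.05); M={}
    for c in CI:
        M[c]=near(red(I[c]),proj(c,[[p[0],p[1],.04]])[0],25)
    for k in (M,{"top":M["top"]},{"side":M["side"]}): print(n,"stamp",*fit(HANDLE,k,[p[0],p[1],0]),[m.sum() for m in k.values()])
for n,uv in pd.items():
    p=ray("top",uv,.008); M={}
    for c in CI:
        g=I[c].min(2)>130; M[c]=fill(near(g,proj(c,[[p[0],p[1],.008]])[0],45))
    for k in (M,{"top":M["top"]},{"side":M["side"]}): print(n,"pad",*fit(PAD,k,[p[0],p[1],0]),[m.sum() for m in k.values()])
p=ray("top",(448,196),.042);print("bowl",p)
J=cv2.resize(I["top"][150:330,120:520],None,fx=2,fy=2,interpolation=cv2.INTER_CUBIC); cv2.imwrite("pics/c.png",J)
E
```

```text
round stamp [0.4702 0.0112 2.8973] [0.777 0.229] [np.int64(151), np.int64(86)]
round stamp [ 0.4684  0.0118 -0.1617] [0.773] [np.int64(151)]
round stamp [ 0.4743 -0.0135  2.3349] [0.257] [np.int64(86)]
square stamp [ 0.4515 -0.1968 -0.1783] [0.754 0.206] [np.int64(205), np.int64(65)]
square stamp [ 0.4522 -0.1959  2.974 ] [0.754] [np.int64(205)]
square stamp [ 0.4574 -0.2191  2.1529] [0.24] [np.int64(65)]
oblong stamp [0.6307 0.0931 2.2483] [0.787 0.219] [np.int64(203), np.int64(62)]
oblong stamp [0.6301 0.0939 2.3173] [0.792] [np.int64(203)]
oblong stamp [0.6405 0.072  2.0355] [0.26] [np.int64(62)]
fish stamp [ 0.4469 -0.3453  2.5845] [0.811 0.513] [np.int64(273), np.int64(140)]
fish stamp [ 0.4467 -0.3445 -0.4209] [0.813] [np.int64(273)]
fish stamp [ 0.448  -0.3472  2.4007] [0.533] [np.int64(140)]
round pad [ 0.645  -0.0954  1.2348] [0.969 0.938] [np.int64(1961), np.int64(1043)]
round pad [ 0.6446 -0.0944  1.2287] [0.977] [np.int64(1961)]
round pad [ 0.6464 -0.0976 -0.3344] [0.964] [np.int64(1043)]
square pad [0.4462 0.192  1.731 ] [0.971 0.961] [np.int64(2049), np.int64(1823)]
square pad [0.4456 0.1928 0.1614] [0.979] [np.int64(2049)]
square pad [0.4471 0.1907 0.162 ] [0.976] [np.int64(1823)]
oblong pad [0.6463 0.2818 1.402 ] [0.969 0.959] [np.int64(2010), np.int64(1934)]
oblong pad [0.6454 0.2825 2.9722] [0.978] [np.int64(2010)]
oblong pad [0.6472 0.2803 2.9706] [0.972] [np.int64(1934)]
fish pad [0.4519 0.3715 0.1579] [0.961 0.971] [np.int64(2067), np.int64(2568)]
fish pad [0.451  0.3728 1.7262] [0.975] [np.int64(2067)]
fish pad [0.4525 0.3709 0.1568] [0.979] [np.int64(2568)]
bowl [ 0.6252 -0.2694  0.042 ]
```

View pics/c.png

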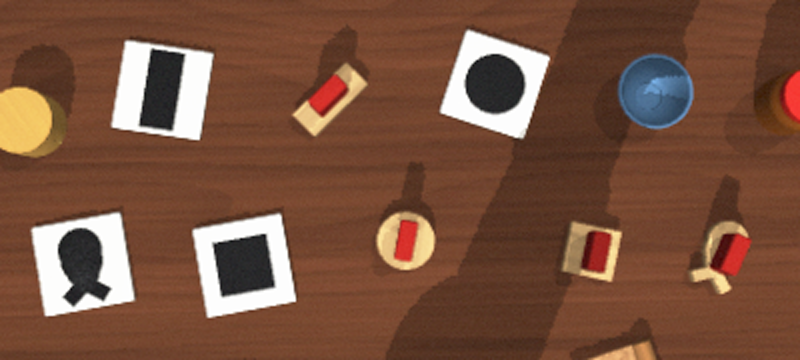

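The crop shows the pads and stamps clearly. The fish pad's head points up, at (80,245) in the crop, with the tail below. The pad fits are good. My red mask misses the handles' darker faces, so I'll fix that.

```bash
python3 - <<'E'
s=open('h.py').read()
s=s[:s.index("def red")]+'''def red(img):
    b,g,r=[img[...,k].astype(int) for k in range(3)]; return (r>40)&(r>2.6*g)&(r>2.6*b)
'''+s[s.index("def near"):]
s+='''
def circ(r,z,cx=0): 
    a=np.linspace(0,2*np.pi,40); return np.c_[cx+r*np.cos(a),r*np.sin(a),a*0+z]
'''
open('h.py','w').write(s)
E
python3 - <<'E'
from h import *
I={c:cv2.imread(f"pics/{c}0.png") for c in CI}
st=dict(round=(.469,.011),square=(.452,-.196),oblong=(.63,.093),fish=(.447,-.345))
T=[]
for n,p in st.items():
    M={}
    for c in CI:
        uv=proj(c,[[*p,.04]])[0]; M[c]=near(red(I[c]),uv,25)
        u,v=uv.astype(int); t=cv2.resize(I[c][v-30:v+30,u-30:u+30],(300,300),interpolation=cv2.INTER_NEAREST)
        m=cv2.resize(M[c][v-30:v+30,u-30:u+30].astype(np.uint8),(300,300),interpolation=0); cs,_=cv2.findContours(m,0,2); cv2.drawContours(t,cs,-1,(0,255,0),1); T.append(cv2.resize(t,(200,200)))
    for k in (M,{"top":M["top"]},{"side":M["side"]}): print(n,"stamp",*fit(HANDLE,k,[*p,0]),[m.sum() for m in k.values()])
cv2.imwrite("pics/d.png",np.vstack([np.hstack(T[0::2]),np.hstack(T[1::2])]))
E
```

```text
round stamp [ 0.4693  0.0112 -0.2005] [0.812 0.635] [np.int64(159), np.int64(239)]
round stamp [0.469  0.0115 2.95  ] [0.811] [np.int64(159)]
round stamp [0.4719 0.0058 2.5898] [0.662] [np.int64(239)]
square stamp [ 0.4519 -0.197  -0.1702] [0.776 0.793] [np.int64(211), np.int64(251)]
square stamp [ 0.452  -0.1966  2.9915] [0.777] [np.int64(211)]
square stamp [ 0.4536 -0.1986  0.0931] [0.824] [np.int64(251)]
oblong stamp [ 0.6305  0.0926 -0.9116] [0.821 0.658] [np.int64(214), np.int64(187)]
oblong stamp [0.6305 0.0938 2.3499] [0.837] [np.int64(214)]
oblong stamp [ 0.6315  0.0878 -0.9838] [0.684] [np.int64(187)]
fish stamp [ 0.4465 -0.3454 -0.5531] [0.83  0.822] [np.int64(281), np.int64(226)]
fish stamp [ 0.4448 -0.3447  2.7688] [0.836] [np.int64(281)]
fish stamp [ 0.4479 -0.3467  2.4271] [0.845] [np.int64(226)]
```

View pics/d.png

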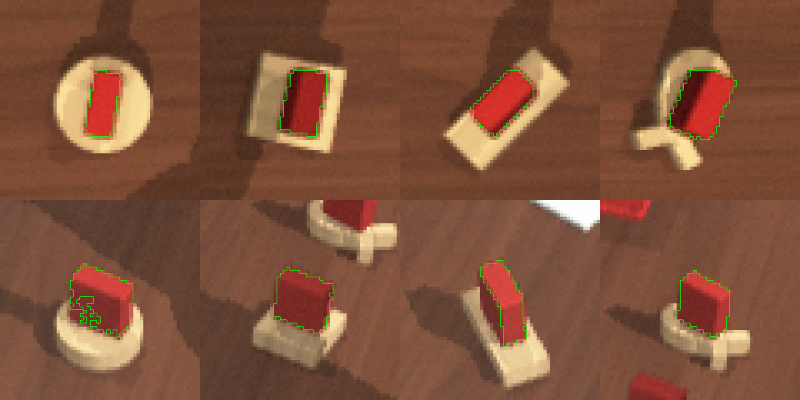

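The contours hug the handles, with a hole in the side view of the round one. I'll add whole-stamp fits from the network regions.

```bash
python3 - <<'E'
s=open('h.py').read()
a=s.index("def render"); b=s.index("def fit")
s=s[:a]+'''def render(c,P,o,sz=110):
    m=np.zeros((sz*S,sz*S),np.float32)
    for Q in (P if isinstance(P,list) else [P]):
        h=cv2.convexHull(((proj(c,Q)-o+.5)*S-.5).astype(np.float32)).reshape(-1,2)
        cv2.fillPoly(m,[np.round(h*16).astype(np.int32)],1,shift=4)
    return cv2.resize(m,(sz,sz),interpolation=cv2.INTER_AREA)
'''+s[b:]
s=s.replace("P@np.array([[c,s,0],[-s,c,0],[0,0,1]])+[x,y,z]","[q@np.array([[c,s,0],[-s,c,0],[0,0,1]])+[x,y,z] for q in (P if isinstance(P,list) else [P])]")
s+='''
def pris(xy): xy=np.asarray(xy,float); return np.vstack([np.c_[xy,xy[:,:1]*0],np.c_[xy,xy[:,:1]*0+.016]])
el=circ(1,0)[:,:2]*[.026,.022]+[.012,0]
def bar(s): return pris([[-.008,s*-.004],[-.003,s*.004],[-.033,s*.024],[-.042,s*.014]])
FOOT=dict(round=[pris(circ(.032,0)[:,:2])],square=[box(.056,.056,0,.016)],oblong=[box(.084,.034,0,.016)],fish=[pris(el),bar(1),bar(-1)])
STAMP={k:v+[HANDLE] for k,v in FOOT.items()}
'''
open('h.py','w').write(s)
E
python3 - <<'E'
from h import *
st=dict(round=(.469,.011,-.2),square=(.452,-.196,-.17),oblong=(.63,.093,-.85),fish=(.447,-.345,-.5))
R={}
for n,p in st.items():
    M={}
    for c in CI:
        d=manip.regions_of(c,n+"_stamp"); uv=proj(c,[[*p[:2],.03]])[0]
        d=[e for e in d if np.hypot(*(e["uv"]-uv))<20]
        if d: M[c]=d[0]["region"]
    for k in [M]+[{c:m} for c,m in M.items()]: print(n,"stamp",*fit(STAMP[n],k,p),list(k))
    if "top" in M: R[n]=M["top"]
np.savez("pics/reg.npz",**R)
E
```

```text
round stamp [ 0.4695  0.0093 -0.2144] [0.904 0.931] ['top', 'side']
round stamp [0.4681 0.01   1.4371] [0.919] ['top']
round stamp [ 0.4708  0.0092 -0.2021] [0.943] ['side']
square stamp [ 0.4519 -0.1977 -0.22  ] [0.959 0.835] ['top', 'side']
square stamp [ 0.4516 -0.1978  2.9095] [0.962] ['top']
square stamp [ 0.4547 -0.198  -0.0425] [0.863] ['side']
oblong stamp [ 0.6301  0.0915 -0.7965] [0.907 0.912] ['top', 'side']
oblong stamp [0.6286 0.0919 2.3254] [0.924] ['top']
oblong stamp [ 0.632   0.0906 -0.7935] [0.935] ['side']
fish stamp [ 0.4463 -0.345  -0.4392] [0.877 0.877] ['top', 'side']
fish stamp [ 0.4457 -0.3439 -0.4422] [0.888] ['top']
fish stamp [ 0.4487 -0.3467 -0.475 ] [0.904] ['side']
```

```bash
cat > go.py <<'E'
import sys,numpy as np
from station import manip
from scipy.spatial.transform import Rotation as Ro
s=manip.get_state(); x,y,z,w=map(float,sys.argv[1:5])
A=Ro.from_euler("xyz",s["tool_rot"]); B=Ro.from_euler("xyz",[np.pi,0,w])
print("turn",np.round((A.inv()*B).as_rotvec(),3),"shift mm",np.round(A.inv().apply(np.array([x,y,z])-s["position"])*1e3,1))
print("pos",np.round(s["position"],4),"rot",np.round(s["tool_rot"],4),"q",np.round(s["qpos"],2),"F",np.round(s["contact_force"],1),"gap",round(s["finger_gap"],3),"t",round(s["time"],2))
E
python3 go.py .4465 -.345 .15 -.45
```

```text
turn [-0.    -0.     0.762] shift mm [ 319.1 -159.6   92.3]
pos [ 0.1917 -0.5948  0.2423] rot [-3.1415 -0.      0.3118] q [ 1.2   0.38  0.02  1.37 -0.01  1.39 -0.05] F [-0.5  0.5  0.4] gap 0.998 t 0.5
```

Call:
{"op": "move_arm", "data": {"motion": [[0, 0, 0.095, 40, -20, 11, 0], [0, 0, 0.19, 80, -40, 23, 0], [0, 0, 0.285, 120, -60, 35, 0], [0, 0, 0.38, 160, -80, 46, 0], [0, 0, 0.475, 200, -100, 58, 0]], "force": 40}}

```text
time: 1.0
position: [0.3526, -0.437, 0.1842]
tool_rot: [3.141, -0.001, -0.167]
contact_force: [0.9, -0.2, -0.3]
finger_gap: 0.997
```

```bash
python3 go.py .4465 -.345 .11 -.45
```

```text
turn [ 0.    -0.001  0.283] shift mm [  77.3 -106.3   74.2]
pos [ 0.3526 -0.437   0.1842] rot [ 3.1411e+00 -7.0000e-04 -1.6720e-01] q [ 0.86  0.28 -0.03  1.64  0.01  1.22 -0.91] F [ 0.9 -0.2 -0.3] gap 0.997 t 1.0
```

Call:
{"op": "move_arm", "data": {"motion": [[0, 0, 0.071, 19, -27, 18, 0], [0, 0, 0.142, 38, -53, 37, 0], [0, 0, 0.212, 58, -80, 55, 0], [0, 0, 0.283, 77, -106, 74, 0], [0, 0, 0.283, 77, -106, 74, 0]]}}

```text
time: 1.5
position: [0.4475, -0.3401, 0.1076]
tool_rot: [-3.138, 0.004, -0.44]
contact_force: [-0.3, 0.3, -0.5]
finger_gap: 1.005
```

```bash
python3 go.py .4465 -.345 .036 -.45
python3 - <<'E'
from h import *
I=[]
for c in CI:
    a=manip.get_image(c); u,v=proj(c,[[.4465,-.345,.05]])[0].astype(int); v=max(v,70); I.append(cv2.resize(a[v-70:v+70,u-70:u+70],(400,400),interpolation=2))
cv2.imwrite("pics/e.png",np.hstack(I))
E
```

```text
turn [-0.004  0.004  0.01 ] shift mm [ 1.5  5.1 71.6]
pos [ 0.4475 -0.3401  0.1076] rot [-3.1378  0.0036 -0.4404] q [ 0.65  0.36 -0.07  1.72  0.02  1.07 -1.44] F [-0.3  0.3 -0.5] gap 1.005 t 1.5
```

View pics/e.png

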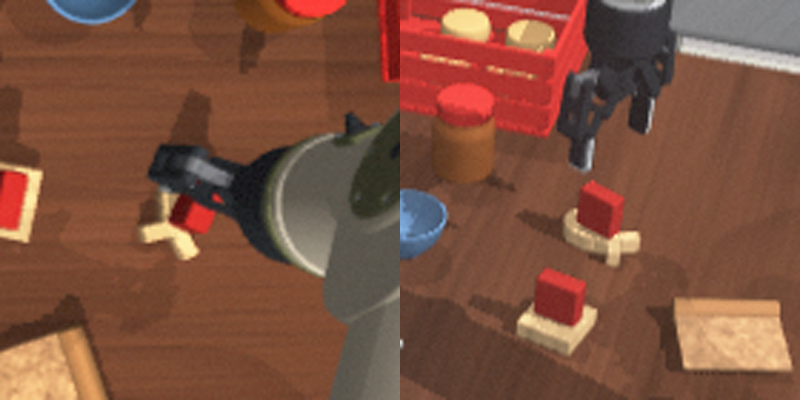

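The gripper is open above the fish handle: in the side view the fingers are at (580,160) and (645,110), with the handle at (600,210) below and between them.

```bash
python3 go.py .4465 -.345 .036 -.45
```

```text
turn [-0.     0.001  0.007] shift mm [ 1.3 -0.9 73.9]
pos [ 0.445  -0.3453  0.1099] rot [-3.1413e+00  1.1000e-03 -4.4340e-01] q [ 0.66  0.36 -0.06  1.71  0.03  1.07 -1.43] F [-0.3 -0.5  0.3] gap 1.0 t 1.6
```

Call:
{"op": "move_arm", "data": {"motion": [[0, 0, 0.005, 1, -1, 20, 0], [0, 0, 0.005, 1, -1, 40, 0], [0, 0, 0.005, 1, -1, 58, 0], [0, 0, 0.005, 1, -1, 74, 0], [0, 0, 0.005, 1, -1, 74, 0]]}}

```text
time: 2.1
position: [0.4438, -0.3466, 0.0349]
tool_rot: [3.141, 0.003, -0.453]
contact_force: [-0.6, -0.3, 0.1]
finger_gap: 1.003
```

Call:
{"op": "move_arm", "data": {"motion": [[0, 0, 0, 0, 0, 0, 1], [0, 0, 0, 0, 0, 0, 1], [0, 0, 0, 0, 0, 0, 1], [0, 0, 0, 0, 0, 0, 1], [0, 0, 0, 0, 0, 0, 1]], "force": 40}}

```text
time: 2.6
position: [0.4464, -0.346, 0.037]
tool_rot: [3.141, -0.001, -0.451]
contact_force: [0.6, -0.7, 2.4]
finger_gap: 0.225
```

```bash
python3 go.py .4465 -.345 .036 -.45
```

```text
turn [ 0.    -0.001 -0.001] shift mm [-0.3 -0.9  1. ]
pos [ 0.4464 -0.346   0.037 ] rot [ 3.1414e+00 -1.2000e-03 -4.5100e-01] q [ 0.65  0.44 -0.06  1.77  0.03  0.92 -1.45] F [ 0.6 -0.7  2.4] gap 0.225 t 2.6
```

Call:
{"op": "move_arm", "data": {"motion": [[0, 0, 0, 0, 0, -30, 1], [0, 0, 0, 0, 0, -70, 1], [0, 0, 0, 0, 0, -110, 1], [0, 0, -0.03, -17, -36, -125, 1], [0, 0, -0.06, -34, -72, -130, 1]]}}

```text
time: 3.1
position: [0.4475, -0.2667, 0.1689]
tool_rot: [3.141, -0.004, -0.393]
contact_force: [0.9, 1.1, -1.2]
finger_gap: 0.228
```

```bash
python3 go.py .4518 .3718 .165 .158
```

```text
turn [ 0.002 -0.004 -0.551] shift mm [-240.5 -591.5    2.4]
pos [ 0.4475 -0.2667  0.1689] rot [ 3.1409 -0.0044 -0.3928] q [ 0.58  0.21 -0.12  1.76  0.03  1.17 -1.51] F [ 0.9  1.1 -1.2] gap 0.228 t 3.1
```

Call:
{"op": "move_arm", "data": {"motion": [[0, 0, -0.036, -16, -40, 0, 1], [0, 0, -0.072, -32, -79, 0, 1], [0, 0, -0.108, -48, -118, 0, 1], [0, 0, -0.144, -64, -158, 0, 1], [0, 0, -0.18, -80, -197, 0, 1]]}}

```text
time: 3.6
position: [0.4474, -0.0517, 0.1664]
tool_rot: [3.141, -0.0, -0.209]
contact_force: [0.2, 0.3, -1.4]
finger_gap: 0.226
```

```bash
python3 go.py .4518 .3718 .165 .158
```

```text
turn [ 0.    -0.    -0.367] shift mm [ -83.8 -415.2    1.3]
pos [ 0.4474 -0.0517  0.1664] rot [ 3.1414e+00 -2.0000e-04 -2.0950e-01] q [ 0.34  0.08 -0.31  1.92  0.03  1.14 -1.76] F [ 0.2  0.3 -1.4] gap 0.226 t 3.6
```

Call:
{"op": "move_arm", "data": {"motion": [[0, 0, -0.037, -8, -42, 0, 1], [0, 0, -0.074, -17, -83, 0, 1], [0, 0, -0.11, -25, -125, 0, 1], [0, 0, -0.147, -34, -166, 0, 1], [0, 0, -0.184, -42, -208, 0, 1]]}}

```text
time: 4.1
position: [0.45, 0.1602, 0.1665]
tool_rot: [3.141, -0.0, -0.026]
contact_force: [0.9, -0.3, -1.6]
finger_gap: 0.228
```

```bash
python3 go.py .4518 .3718 .12 .158
```

```text
turn [ 0.    -0.    -0.184] shift mm [  -3.7 -211.6   46.4]
pos [0.45   0.1602 0.1665] rot [ 3.1413e+00 -4.0000e-04 -2.5800e-02] q [ 0.07  0.16 -0.52  1.85  0.08  1.16 -2.08] F [ 0.9 -0.3 -1.6] gap 0.228 t 4.1
```

Call:
{"op": "move_arm", "data": {"motion": [[0, 0, -0.046, -1, -50, 5, 1], [0, 0, -0.092, -2, -100, 10, 1], [0, 0, -0.138, -3, -150, 22, 1], [0, 0, -0.184, -4, -195, 35, 1], [0, 0, -0.184, -4, -212, 46, 1]]}}

```text
time: 4.6
position: [0.4498, 0.3761, 0.1196]
tool_rot: [-3.139, 0.001, 0.164]
contact_force: [0.7, 1.3, -1.3]
finger_gap: 0.227
```

```bash
cat > held.py <<'E'
# fit the held/placed stamp: args name x y yaw z(underside)
import sys; from h import *
n=sys.argv[1]; x,y,w,z=map(float,sys.argv[2:6]); k={}; ims=[]
for c in CI:
    img=manip.get_image(c)
    uv=proj(c,[[x,y,z+.02]])[0]; d=manip.regions_of(c,n+"_stamp"); d=[e for e in d if np.hypot(*(e["uv"]-uv))<25]
    if d: k[c]=d[0]["region"]
    u,v=np.clip(uv.astype(int),50,[590,430]); t=img[v-50:v+50,u-50:u+50]; ims.append(cv2.resize(t,(400,400),interpolation=2))
    print(c,len(d),[round(e["conf"],2) for e in d])
for q in [k]+[{c:m} for c,m in k.items()]:
    if q: r=fit(STAMP[n],q,[x,y,w],z); print(list(q),r[0],r[1])
if len(sys.argv)>6: cv2.imwrite(sys.argv[6],np.hstack(ims))
E
python3 held.py fish .4518 .3718 .158 .084 pics/f.png; python3 go.py .4518 .3718 .044 .158
```

```text
top 1 [0.95]
side 1 [0.91]
['top', 'side'] [0.4487 0.3744 0.1713] [0.412 0.524]
['top'] [0.4487 0.3751 0.1721] [0.413]
['side'] [0.4487 0.3743 0.1892] [0.525]
turn [ 0.001  0.001 -0.001] shift mm [ 0.2 -1.6 75.8]
pos [0.4519 0.3703 0.1198] rot [3.1407e+00 1.2000e-03 1.5730e-01] q [-0.28  0.46 -0.61  1.63  0.28  1.15 -2.36] F [ 0.5 -1.3 -1.1] gap 0.231 t 4.8
```

View pics/f.png

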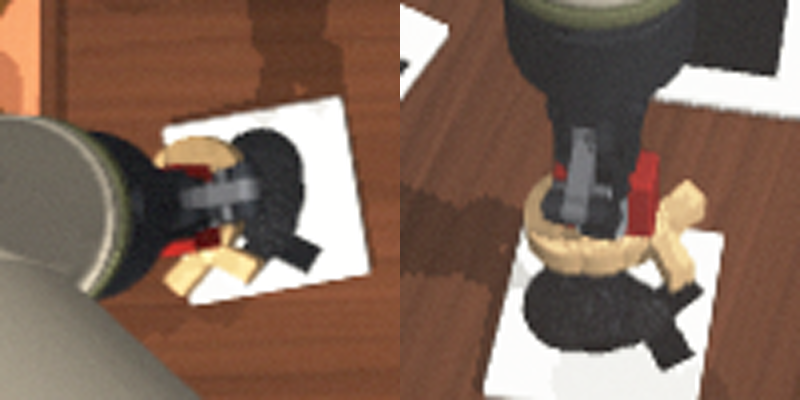

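The fish is held above its pad, head the same way as the silhouette (up in the top view, left in the side view), still about 8 cm up. Lowering it now.

Call:
{"op": "move_arm", "data": {"motion": [[0, 0, 0, 0, -1, 20, 1], [0, 0, 0, 0, -1, 40, 1], [0, 0, 0, 0, -1, 55, 1], [0, 0, 0, 0, -1, 65, 1], [0, 0, 0, 0, -1, 70, 1]]}}

```text
time: 5.3
position: [0.4523, 0.3707, 0.0498]
tool_rot: [3.141, 0.0, 0.156]
contact_force: [0.7, 0.1, -1.6]
finger_gap: 0.225
```

```bash
python3 held.py fish .4518 .3718 .158 .0135 pics/g.png; python3 go.py .4518 .3718 .045 .158
```

```text
top 1 [0.9]
side 1 [0.65]
['top', 'side'] [0.4519 0.3699 0.1621] [0.395 0.562]
['top'] [0.4511 0.3673 0.0919] [0.414]
['side'] [0.4519 0.3711 0.1904] [0.571]
turn [-0.001 -0.001 -0.001] shift mm [-0.7  0.1  6.1]
pos [0.4524 0.372  0.0511] rot [-3.141e+00 -9.000e-04  1.567e-01] q [-0.3   0.53 -0.58  1.69  0.33  1.02 -2.41] F [-0.5  0.9 -1.9] gap 0.227 t 5.5
```

View pics/g.png

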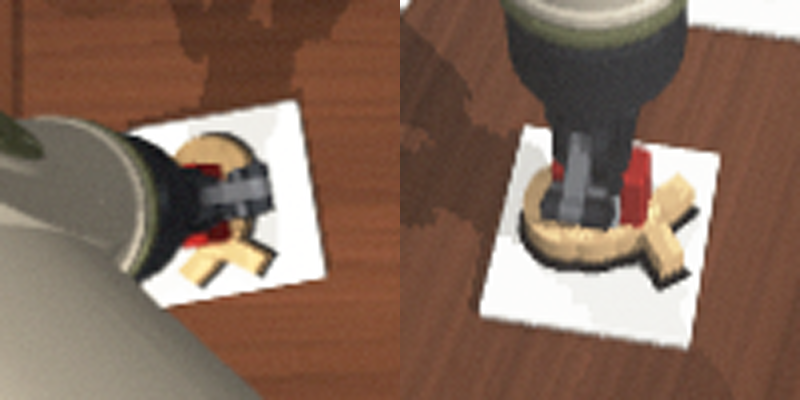

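The fish is over its silhouette, with dark rim showing on all sides. Setting it down and releasing.

Call:
{"op": "move_arm", "data": {"motion": [[0, 0, 0, 0, 0, 3, 1], [0, 0, 0, 0, 0, 6, 1], [0, 0, 0, 0, 0, 6, 1], [0, 0, 0, 0, 0, 6, 0.5], [0, 0, 0, 0, 0, 6, 0.5]]}}

```text
time: 6.0
position: [0.4521, 0.3718, 0.0444]
tool_rot: [-3.141, -0.0, 0.157]
contact_force: [-0.8, -0.3, 1.2]
finger_gap: 0.497
```

Call:
{"op": "move_arm", "data": {"motion": [[0, 0, 0, 0, 0, 0, 0.5], [0, 0, 0, 0, 0, -20, 0.5], [0, 0, 0, 0, 0, -50, 0.5], [0, 0, 0, 0, 0, -90, 0.4], [0, 0, 0, 0, 0, -120, 0]]}}

```text
time: 6.5
position: [0.4521, 0.3721, 0.1665]
tool_rot: [-3.141, -0.001, 0.157]
contact_force: [0.0, 0.3, -0.7]
finger_gap: 0.748
```

```bash
python3 go.py .4525 -.1975 .13 -.21
```

```text
turn [-0.001 -0.001  0.367] shift mm [-88.8 562.7  35.9]
pos [0.4521 0.3721 0.1665] rot [-3.1407e+00 -1.0000e-03  1.5710e-01] q [-0.27  0.41 -0.62  1.57  0.25  1.24 -2.35] F [ 0.   0.3 -0.7] gap 0.748 t 6.5
```

Call:
{"op": "move_arm", "data": {"motion": [[0, 0, 0.04, -4, 40, 0, 0], [0, 0, 0.08, -9, 80, 0, 0], [0, 0, 0.12, -13, 120, 0, 0], [0, 0, 0.16, -18, 160, 5, 0], [0, 0, 0.2, -22, 200, 10, 0]]}}

```text
time: 7.0
position: [0.4614, 0.1691, 0.1544]
tool_rot: [-3.141, -0.001, -0.045]
contact_force: [0.8, 0.0, -0.2]
finger_gap: 1.001
```

```bash
python3 go.py .4695 .0095 .11 -.21
python3 - <<'E'
from h import *
# check fish now unobstructed?
img=manip.get_image("top"); d=manip.regions_of("top","fish_stamp")[0]; M={"top":d["region"]}
d=manip.regions_of("side","fish_stamp")[0]; M["side"]=d["region"]
for k in (M,{"top":M["top"]},{"side":M["side"]}): print(fit(STAMP["fish"],k,[.452,.372,.158],.008))
E
```

```text
turn [-0.    -0.001  0.165] shift mm [ 15.2 159.1  44.4]
pos [0.4614 0.1691 0.1544] rot [-3.1414e+00 -7.0000e-04 -4.4800e-02] q [ 0.06  0.2  -0.54  1.83  0.11  1.14 -2.13] F [ 0.8  0.  -0.2] gap 1.001 t 7.0Traceback (most recent call last):
  File "<stdin>", line 3, in <module>
IndexError: list index out of range
```

Call:
{"op": "move_arm", "data": {"motion": [[0, 0, 0.041, 4, 40, 8, 0], [0, 0, 0.083, 8, 80, 18, 0], [0, 0, 0.124, 12, 120, 30, 0], [0, 0, 0.165, 15, 159, 40, 0], [0, 0, 0.165, 15, 159, 40, 0]]}}

```text
time: 7.6
position: [0.4688, 0.0054, 0.1128]
tool_rot: [3.139, 0.002, -0.217]
contact_force: [-0.4, 0.8, 0.7]
finger_gap: 0.999
```

```bash
python3 - <<'E'
from h import *
img=manip.get_image("top"); M={}
for c in CI:
    img=manip.get_image(c);d=manip.regions_of(c,"fish_stamp"); print(c,[(e["conf"],e["uv"]) for e in d])
    if d: M[c]=d[0]["region"]; print(fit(STAMP["fish"],{c:M[c]},[.452,.372,.158],.008))
E
python3 go.py .4695 .0095 .036 -.21
```

```text
top [(0.88, [157.8, 283.5])]
(array([0.4511, 0.3707, 0.1429]), array([0.894], dtype=float32))
side [(0.72, [294.4, 364.1])]
(array([0.4527, 0.3711, 0.1674]), array([0.902], dtype=float32))
turn [-0.001 -0.001  0.005] shift mm [ 0.2  3.4 78.7]
pos [0.4699 0.0129 0.1147] rot [-3.1409e+00 -5.0000e-04 -2.0550e-01] q [ 0.27  0.19 -0.4   1.94  0.08  1.03 -1.94] F [-0.1  0.1  0.1] gap 1.002 t 7.85
```

The fish measures (451.9, 370.9) mm at 0.155 rad, within 1 mm of its pad. Now the round stamp.

Call:
{"op": "move_arm", "data": {"motion": [[0, 0, 0.005, 0, 3, 20, 0], [0, 0, 0.005, 0, 3, 40, 0], [0, 0, 0.005, 0, 3, 60, 0], [0, 0, 0.005, 0, 3, 78, 0], [0, 0, 0.005, 0, 3, 78, 0]]}}

```text
time: 8.35
position: [0.4675, 0.0097, 0.0346]
tool_rot: [3.141, 0.004, -0.211]
contact_force: [0.3, -0.2, -0.3]
finger_gap: 0.998
```

Call:
{"op": "move_arm", "data": {"motion": [[0, 0, 0, 0, 0, 0, 1], [0, 0, 0, 0, 0, 0, 1], [0, 0, 0, 0, 0, 0, 1], [0, 0, 0, 0, 0, 0, 1], [0, 0, 0, 0, 0, 0, 1]]}}

```text
time: 8.85
position: [0.4697, 0.0083, 0.0371]
tool_rot: [-3.141, -0.001, -0.213]
contact_force: [-0.9, 0.7, 3.2]
finger_gap: 0.23
```

```bash
python3 go.py .6455 -.0957 .12 -.21
```

```text
turn [-0.    -0.001 -0.003] shift mm [194.   64.4 -82.7]
pos [0.4697 0.0083 0.0371] rot [-3.1413e+00 -1.5000e-03 -2.1320e-01] q [ 0.25  0.3  -0.39  2.01  0.15  0.86 -1.99] F [-0.9  0.7  3.2] gap 0.23 t 8.85
```

Call:
{"op": "move_arm", "data": {"motion": [[0, 0, 0, 0, 0, -30, 1], [0, 0, 0, 0, 0, -65, 1], [0, 0, 0, 0, 0, -90, 1], [0, 0, 0, 35, 12, -95, 1], [0, 0, 0, 70, 24, -95, 1]]}}

```text
time: 9.35
position: [0.5339, -0.0302, 0.1336]
tool_rot: [3.141, -0.004, -0.212]
contact_force: [0.7, -0.0, -0.4]
finger_gap: 0.225
```

Call:
{"op": "move_arm", "data": {"motion": [[0, 0, 0, 35, 11, 0, 1], [0, 0, 0, 70, 22, 0, 1], [0, 0, 0, 105, 33, 0, 1], [0, 0, 0, 124, 40, 0, 1], [0, 0, 0, 124, 40, 20, 1]]}}

```text
time: 9.85
position: [0.6485, -0.0982, 0.1131]
tool_rot: [3.141, -0.005, -0.216]
contact_force: [0.7, 0.0, -0.9]
finger_gap: 0.227
```

```bash
python3 -c "from station import manip;manip.get_image('top')"; python3 go.py .6455 -.0957 .050 -.21
```

```text
turn [ 0.     0.003 -0.005] shift mm [ 0.7 -1.1 57.5]
pos [ 0.6448 -0.0966  0.1075] rot [ 3.1413e+00  2.9000e-03 -2.1500e-01] q [ 0.32  0.55 -0.31  1.45  0.18  1.17 -1.81] F [-2.4  0.9 -5.2] gap 0.23 t 9.9
```

Call:
{"op": "move_arm", "data": {"motion": [[0, 0, 0, 1, -1, 15, 1], [0, 0, 0, 1, -1, 32, 1], [0, 0, 0, 1, -1, 46, 1], [0, 0, 0, 1, -1, 56, 1], [0, 0, 0, 1, -1, 56, 1]]}}

```text
time: 10.4
position: [0.645, -0.0943, 0.0535]
tool_rot: [3.141, 0.003, -0.213]
contact_force: [-0.3, 0.2, -1.0]
finger_gap: 0.23
```

```bash
python3 held.py round .6455 -.0957 -.21 .013 pics/i.png; python3 go.py .6455 -.0957 .0445 -.21
```

```text
top 0 []
side 1 [0.62]
['side'] [ 0.6493 -0.1037  1.4906] [0.673]
['side'] [ 0.6493 -0.1037  1.4906] [0.673]
turn [-0.    -0.002 -0.003] shift mm [-1.2  1.5 11.9]
pos [ 0.647  -0.0945  0.0564] rot [-3.1414e+00 -1.7000e-03 -2.1310e-01] q [ 0.31  0.61 -0.3   1.49  0.19  1.07 -1.82] F [ 1.  -0.  -1.2] gap 0.229 t 10.6
```

View pics/i.png

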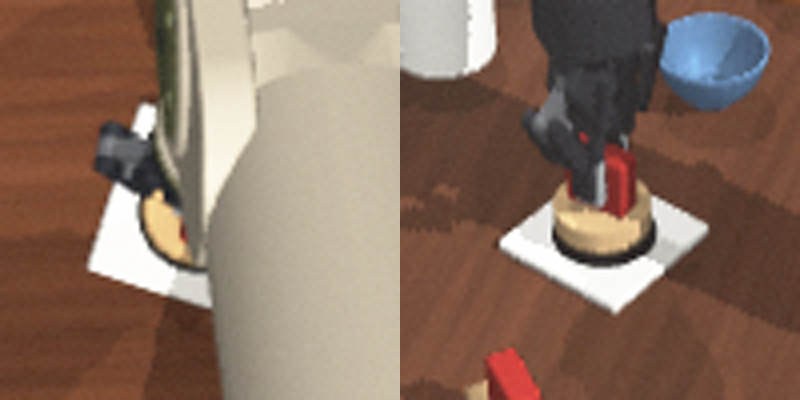

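In the side view the round stamp sits just above the disc with an even dark rim. Setting it down.

Call:
{"op": "move_arm", "data": {"motion": [[0, 0, 0, -1, 1, 5, 1], [0, 0, 0, -1, 1, 9, 1], [0, 0, 0, -1, 1, 11, 1], [0, 0, 0, -1, 1, 11, 1], [0, 0, 0, -1, 1, 11, 0.5]]}}

```text
time: 11.1
position: [0.6453, -0.0954, 0.0447]
tool_rot: [-3.142, -0.001, -0.213]
contact_force: [-0.2, 0.6, -0.2]
finger_gap: 0.388
```

Call:
{"op": "move_arm", "data": {"motion": [[0, 0, 0, 0, 0, 0, 0.5], [0, 0, 0, 0, 0, 0, 0.5], [0, 0, 0, 0, 0, -25, 0.5], [0, 0, 0, 0, 0, -55, 0.5], [0, 0, 0, 0, 0, -85, 0.3]]}}

```text
time: 11.6
position: [0.6448, -0.0952, 0.1298]
tool_rot: [-3.141, 0.001, -0.213]
contact_force: [0.4, -0.3, 1.1]
finger_gap: 0.656
```

```bash
python3 go.py .4525 -.1975 .12 -.21
```

```text
turn [-0.     0.001 -0.003] shift mm [-166.3  140.6   10. ]
pos [ 0.6448 -0.0952  0.1298] rot [-3.1414e+00  1.1000e-03 -2.1300e-01] q [ 0.32  0.53 -0.32  1.43  0.17  1.21 -1.8 ] F [ 0.4 -0.3  1.1] gap 0.656 t 11.6
```

Call:
{"op": "move_arm", "data": {"motion": [[0, 0, 0, -34, 28, 0, 0], [0, 0, 0, -68, 56, 0, 0], [0, 0, 0, -101, 85, 0, 0], [0, 0, 0, -135, 113, 5, 0], [0, 0, 0, -166, 141, 15, 0]]}}

```text
time: 12.1
position: [0.4518, -0.1988, 0.1148]
tool_rot: [3.141, -0.002, -0.213]
contact_force: [0.2, -0.7, 0.6]
finger_gap: 0.997
```

```bash
python3 held.py round .6455 -.0957 -.21 .008; python3 go.py .4525 -.1975 .036 -.21
```

```text
top 1 [0.79]
side 1 [0.95]
['top', 'side'] [ 0.644  -0.0961  2.9529] [0.954 0.884]
['top'] [ 0.6434 -0.0961  0.8125] [0.961]
['side'] [ 0.6466 -0.0981 -0.3267] [0.913]
turn [ 0.    -0.    -0.005] shift mm [-0.1 -1.2 78.4]
pos [ 0.4524 -0.1987  0.1144] rot [ 3.1414 -0.     -0.2154] q [ 0.61  0.23 -0.29  1.88  0.08  1.04 -1.5 ] F [ 0.5 -0.2  0.3] gap 1.002 t 12.3
```

The round stamp is about 1 mm off its pad centre. Now the square.

Call:
{"op": "move_arm", "data": {"motion": [[0, 0, 0, 0, -1, 20, 0], [0, 0, 0, 0, -1, 40, 0], [0, 0, 0, 0, -1, 60, 0], [0, 0, 0, 0, -1, 78, 0], [0, 0, 0, 0, -1, 78, 0]]}}

```text
time: 12.8
position: [0.4531, -0.1952, 0.0343]
tool_rot: [-3.14, 0.003, -0.211]
contact_force: [0.0, 1.1, 0.4]
finger_gap: 1.007
```

Call:
{"op": "move_arm", "data": {"motion": [[0, 0, 0, 0, 0, 0, 1], [0, 0, 0, 0, 0, 0, 1], [0, 0, 0, 0, 0, 0, 1], [0, 0, 0, 0, 0, 0, 1], [0, 0, 0, 0, 0, 0, 1]]}}

```text
time: 13.3
position: [0.4538, -0.1972, 0.037]
tool_rot: [3.141, -0.001, -0.213]
contact_force: [1.1, -0.3, 3.3]
finger_gap: 0.231
```

```bash
python3 go.py .4463 .192 .135 .161
```

```text
turn [ 0.    -0.001 -0.374] shift mm [ -89.6 -378.8  -98.2]
pos [ 0.4538 -0.1972  0.037 ] rot [ 3.1414e+00 -1.4000e-03 -2.1320e-01] q [ 0.59  0.33 -0.28  1.95  0.12  0.87 -1.54] F [ 1.1 -0.3  3.3] gap 0.231 t 13.3
```

Call:
{"op": "move_arm", "data": {"motion": [[0, 0, 0, 0, 0, -30, 1], [0, 0, 0, 0, 0, -65, 1], [0, 0, 0, 0, 0, -95, 1], [0, 0, -0.035, -9, -38, -100, 1], [0, 0, -0.07, -18, -76, -100, 1]]}}

```text
time: 13.8
position: [0.4525, -0.1192, 0.138]
tool_rot: [3.141, -0.003, -0.145]
contact_force: [0.9, 1.0, -1.5]
finger_gap: 0.227
```

```bash
python3 go.py .4463 .192 .135 .161
```

```text
turn [ 0.001 -0.003 -0.306] shift mm [ -51.2 -307.     2.7]
pos [ 0.4525 -0.1192  0.138 ] rot [ 3.1409 -0.0034 -0.1451] q [ 0.52  0.15 -0.36  1.92  0.06  1.08 -1.58] F [ 0.9  1.  -1.5] gap 0.227 t 13.8
```

Call:
{"op": "move_arm", "data": {"motion": [[0, 0, -0.038, -6, -38, 0, 1], [0, 0, -0.077, -13, -77, 0, 1], [0, 0, -0.115, -19, -115, 0, 1], [0, 0, -0.153, -26, -154, 0, 1], [0, 0, -0.191, -32, -192, 0, 1]]}}

```text
time: 14.3
position: [0.447, 0.0772, 0.1365]
tool_rot: [3.141, -0.0, 0.049]
contact_force: [0.8, 1.0, -0.0]
finger_gap: 0.232
```

```bash
python3 go.py .4463 .192 .100 .161
```

```text
turn [ 0.    -0.    -0.112] shift mm [   5.  -114.7   36.5]
pos [0.447  0.0772 0.1365] rot [ 3.1413e+00 -3.0000e-04  4.9300e-02] q [ 0.28  0.14 -0.55  1.94  0.08  1.08 -1.83] F [ 0.8  1.  -0. ] gap 0.232 t 14.3
```

Call:
{"op": "move_arm", "data": {"motion": [[0, 0, -0.037, 2, -38, 5, 1], [0, 0, -0.075, 3, -77, 15, 1], [0, 0, -0.112, 5, -105, 27, 1], [0, 0, -0.112, 5, -115, 36, 1], [0, 0, -0.112, 5, -115, 50, 1]]}}

```text
time: 14.8
position: [0.4468, 0.193, 0.0863]
tool_rot: [-3.14, -0.001, 0.163]
contact_force: [1.0, 0.1, -0.9]
finger_gap: 0.228
```

```bash
python3 -c "from station import manip;manip.get_image('top');manip.get_image('top')"; python3 go.py .4463 .192 .050 .161
```

```text
turn [ 0.001  0.004 -0.001] shift mm [ 1.1 -2.5 34.3]
pos [0.4457 0.1894 0.0843] rot [3.1406 0.0036 0.1596] q [ 0.08  0.29 -0.63  1.92  0.2   0.99 -2.05] F [-0.2  0.1 -1.9] gap 0.227 t 14.9
```

Call:
{"op": "move_arm", "data": {"motion": [[0, 0, 0, 0, -1, 12, 1], [0, 0, 0, 0, -1, 24, 1], [0, 0, 0, 0, -1, 33, 1], [0, 0, 0, 0, -1, 33, 1], [0, 0, 0, 0, -1, 33, 1]]}}

```text
time: 15.4
position: [0.4467, 0.1916, 0.0532]
tool_rot: [-3.142, 0.0, 0.16]
contact_force: [0.9, 0.6, -1.7]
finger_gap: 0.228
```

```bash
python3 held.py square .4463 .192 .161 .0135 pics/k.png; python3 go.py .4463 .192 .045 .161
```

```text
top 1 [0.64]
side 1 [0.87]
['top', 'side'] [0.4474 0.1884 0.1207] [0.133 0.598]
['top'] [ 0.449   0.1705 -0.0218] [0.138]
['side'] [0.4482 0.1882 0.1403] [0.6]
turn [-0.    -0.001 -0.001] shift mm [-0.9 -0.2  8.8]
pos [0.4472 0.1919 0.0538] rot [-3.1414e+00 -1.0000e-03  1.5970e-01] q [ 0.06  0.34 -0.61  1.94  0.24  0.93 -2.09] F [ 0.1  0.6 -1.3] gap 0.23 t 15.6
```

View pics/k.png

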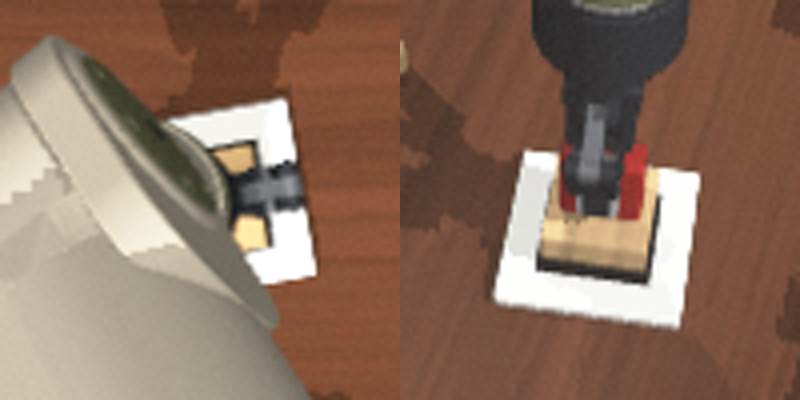

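The square is aligned just above its silhouette. Setting it down.

Call:
{"op": "move_arm", "data": {"motion": [[0, 0, 0, -1, 0, 4, 1], [0, 0, 0, -1, 0, 8, 1], [0, 0, 0, -1, 0, 9, 1], [0, 0, 0, -1, 0, 9, 1], [0, 0, 0, -1, 0, 9, 0.5]]}}

```text
time: 16.1
position: [0.446, 0.1917, 0.0445]
tool_rot: [3.142, -0.001, 0.16]
contact_force: [0.7, 0.6, 0.2]
finger_gap: 0.388
```

Call:
{"op": "move_arm", "data": {"motion": [[0, 0, 0, 0, 0, 0, 0.5], [0, 0, 0, 0, 0, 0, 0.5], [0, 0, 0, 0, 0, -25, 0.5], [0, 0, 0, 0, 0, -55, 0.5], [0, 0, 0, 0, 0, -85, 0.3]]}}

```text
time: 16.6
position: [0.4454, 0.1916, 0.1299]
tool_rot: [-3.141, 0.001, 0.16]
contact_force: [0.4, 0.1, 0.1]
finger_gap: 0.649
```

```bash
python3 go.py .6303 .0915 .13 -.80
```

```text
turn [0.    0.001 0.96 ] shift mm [166.6 128.2  -0.3]
pos [0.4454 0.1916 0.1299] rot [-3.1414e+00  1.2000e-03  1.6010e-01] q [ 0.1   0.23 -0.65  1.87  0.16  1.09 -2.01] F [0.4 0.1 0.1] gap 0.649 t 16.6
```

Call:
{"op": "move_arm", "data": {"motion": [[0, 0, 0.12, 20, 16, 0, 0], [0, 0, 0.24, 42, 32, 0, 0], [0, 0, 0.36, 63, 48, 0, 0], [0, 0, 0.48, 84, 64, 0, 0], [0, 0, 0.6, 105, 80, 0, 0]]}}

```text
time: 17.1
position: [0.5631, 0.1286, 0.129]
tool_rot: [3.141, 0.0, -0.445]
contact_force: [0.3, -0.2, -0.2]
finger_gap: 1.003
```

```bash
python3 go.py .6303 .0915 .115 -.80
```

```text
turn [0.    0.    0.355] shift mm [76.7  4.6 14. ]
pos [0.5631 0.1286 0.129 ] rot [ 3.1413e+00  2.0000e-04 -4.4520e-01] q [ 0.09  0.4  -0.47  1.64  0.2   1.14 -2.45] F [ 0.3 -0.2 -0.2] gap 1.003 t 17.1
```

Call:
{"op": "move_arm", "data": {"motion": [[0, 0, 0.11, 25, 1, 4, 0], [0, 0, 0.22, 50, 3, 8, 0], [0, 0, 0.33, 70, 5, 12, 0], [0, 0, 0.355, 77, 5, 14, 0], [0, 0, 0.355, 77, 5, 14, 0]]}}

```text
time: 17.6
position: [0.6297, 0.0915, 0.1144]
tool_rot: [3.141, 0.001, -0.795]
contact_force: [-0.4, 0.7, 0.3]
finger_gap: 1.003
```

```bash
python3 held.py square .4463 .192 .161 .008; python3 go.py .6303 .0915 .036 -.80
```

```text
top 1 [0.75]
side 1 [0.68]
['top', 'side'] [0.4447 0.1909 0.1452] [0.94  0.918]
['top'] [0.4439 0.1915 3.2988] [0.955]
['side'] [0.4463 0.1894 3.2931] [0.949]
turn [-0.     0.     0.008] shift mm [ 2.2  0.4 79.7]
pos [0.629  0.0933 0.1157] rot [-3.1411e+00  4.0000e-04 -7.9200e-01] q [ 0.07  0.52 -0.37  1.49  0.2   1.17 -2.7 ] F [ 0.   0.4 -0.3] gap 1.001 t 17.8
```

The square is within about 1.5 mm. Now the oblong.

Call:
{"op": "move_arm", "data": {"motion": [[0, 0, 0.005, 2, 0, 20, 0], [0, 0, 0.005, 2, 0, 40, 0], [0, 0, 0.005, 2, 0, 60, 0], [0, 0, 0.005, 2, 0, 79, 0], [0, 0, 0.005, 2, 0, 79, 0]]}}

```text
time: 18.3
position: [0.6287, 0.0909, 0.0339]
tool_rot: [3.138, 0.003, -0.798]
contact_force: [-0.4, -0.7, 0.4]
finger_gap: 0.997
```

Call:
{"op": "move_arm", "data": {"motion": [[0, 0, 0, 0, 0, 0, 1], [0, 0, 0, 0, 0, 0, 1], [0, 0, 0, 0, 0, 0, 1], [0, 0, 0, 0, 0, 0, 1], [0, 0, 0, 0, 0, 0, 1]]}}

```text
time: 18.8
position: [0.6316, 0.0907, 0.0371]
tool_rot: [-3.141, -0.001, -0.8]
contact_force: [-1.2, 0.8, 2.9]
finger_gap: 0.225
```

```bash
python3 go.py .6463 .2815 .12 -.169
```

```text
turn [-0.001 -0.001 -0.631] shift mm [-126.6 -143.6  -82.9]
pos [0.6316 0.0907 0.0371] rot [-3.1406e+00 -6.0000e-04 -8.0010e-01] q [ 0.06  0.6  -0.35  1.55  0.23  1.03 -2.73] F [-1.2  0.8  2.9] gap 0.225 t 18.8
```

Call:
{"op": "move_arm", "data": {"motion": [[0, 0, 0, 0, 0, -30, 1], [0, 0, 0, 0, 0, -65, 1], [0, 0, 0, 0, 0, -85, 1], [0, 0, -0.1, -20, -23, -90, 1], [0, 0, -0.2, -40, -46, -90, 1]]}}

```text
time: 19.3
position: [0.6375, 0.1507, 0.1283]
tool_rot: [-3.14, -0.003, -0.599]
contact_force: [0.7, 0.3, -1.1]
finger_gap: 0.228
```

```bash
python3 go.py .6463 .2815 .12 -.169
```

```text
turn [-0.001 -0.003 -0.43 ] shift mm [ -66.5 -113.     8.3]
pos [0.6375 0.1507 0.1283] rot [-3.140e+00 -2.700e-03 -5.994e-01] q [ 0.01  0.55 -0.42  1.42  0.23  1.21 -2.61] F [ 0.7  0.3 -1.1] gap 0.228 t 19.3
```

Call:
{"op": "move_arm", "data": {"motion": [[0, 0, -0.11, -17, -28, 0, 1], [0, 0, -0.22, -33, -57, 0, 1], [0, 0, -0.33, -50, -85, 4, 1], [0, 0, -0.43, -66, -113, 8, 1], [0, 0, -0.43, -66, -113, 20, 1]]}}

```text
time: 19.8
position: [0.6438, 0.2892, 0.1071]
tool_rot: [-3.136, 0.001, -0.16]
contact_force: [-0.7, 1.1, -1.2]
finger_gap: 0.229
```

```bash
python3 -c "from station import manip;manip.get_image('top');manip.get_image('top')"; python3 go.py .6463 .2815 .050 -.169
```

```text
turn [0.002 0.003 0.   ] shift mm [ 2.4  0.3 53.9]
pos [0.6441 0.2823 0.1039] rot [ 3.1398  0.0033 -0.1689] q [-0.15  0.7  -0.5   1.27  0.33  1.25 -2.4 ] F [-0.8 -2.1 -1. ] gap 0.228 t 19.9
```

Call:
{"op": "move_arm", "data": {"motion": [[0, 0, 0, 1, 0, 17, 1], [0, 0, 0, 1, 0, 34, 1], [0, 0, 0, 1, 0, 47, 1], [0, 0, 0, 1, 0, 54, 1], [0, 0, 0, 1, 0, 54, 1]]}}

```text
time: 20.4
position: [0.6459, 0.2808, 0.0505]
tool_rot: [3.14, 0.002, -0.171]
contact_force: [-0.9, 0.6, -1.8]
finger_gap: 0.231
```

```bash
python3 held.py oblong .6463 .2815 -.169 .0135 pics/l.png; python3 go.py .6463 .2815 .045 -.169
```

```text
top 0 []
side 1 [0.69]
['side'] [ 0.6456  0.2806 -0.1594] [0.686]
['side'] [ 0.6456  0.2806 -0.1594] [0.686]
turn [-0.001 -0.001 -0.001] shift mm [-0.7  0.7  8.3]
pos [0.6471 0.2821 0.0533] rot [-3.1405e+00 -1.2000e-03 -1.7020e-01] q [-0.16  0.74 -0.49  1.32  0.35  1.17 -2.41] F [ 0.2 -0.6 -0. ] gap 0.225 t 20.6
```

View pics/l.png

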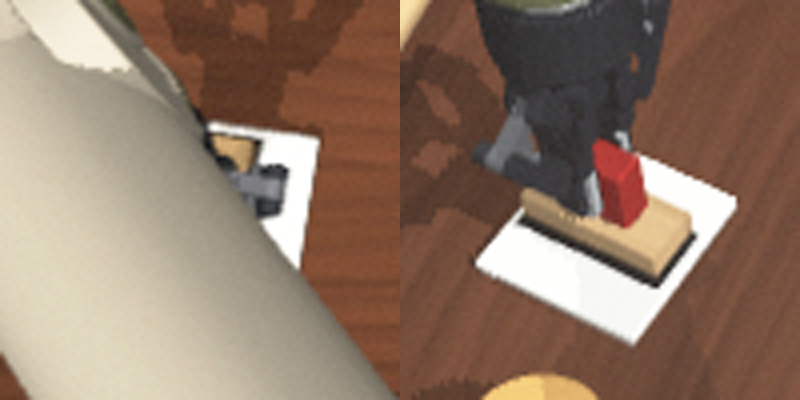

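The oblong sits over its silhouette with dark rim at both ends. Setting it down.

Call:
{"op": "move_arm", "data": {"motion": [[0, 0, 0, -1, 1, 4, 1], [0, 0, 0, -1, 1, 7, 1], [0, 0, 0, -1, 1, 8.5, 1], [0, 0, 0, -1, 1, 8.5, 1], [0, 0, 0, -1, 1, 8.5, 0.5]]}}

```text
time: 21.1
position: [0.6457, 0.2811, 0.0444]
tool_rot: [-3.141, -0.001, -0.17]
contact_force: [0.1, -0.0, 0.5]
finger_gap: 0.383
```

Call:
{"op": "move_arm", "data": {"motion": [[0, 0, 0, 0, 0, 0, 0.5], [0, 0, 0, 0, 0, 0, 0.5], [0, 0, 0, 0, 0, -25, 0.5], [0, 0, 0, 0, 0, -60, 0.5], [0, 0, 0, 0, 0, -110, 0.3]]}}

```text
time: 21.6
position: [0.644, 0.2799, 0.1519]
tool_rot: [3.138, 0.005, -0.17]
contact_force: [0.4, -0.4, -0.1]
finger_gap: 0.656
```

```bash
python3 go.py .52 -.05 .22 -.169
```

```text
turn [ 0.003  0.005 -0.001] shift mm [-66.8 346.3 -66.8]
pos [0.644  0.2799 0.1519] rot [ 3.1385  0.0047 -0.17  ] q [-0.15  0.66 -0.51  1.22  0.31  1.34 -2.38] F [ 0.4 -0.4 -0.1] gap 0.656 t 21.6
```

Call:
{"op": "move_arm", "data": {"motion": [[0, 0, 0, -8, 40, -25, 0.3], [0, 0, 0, -16, 85, -50, 0.3], [0, 0, 0, -25, 130, -70, 0.3], [0, 0, 0, -35, 175, -80, 0.3], [0, 0, 0, -45, 220, -80, 0.3]]}}

```text
time: 22.1
position: [0.5639, 0.0701, 0.2359]
tool_rot: [-3.141, -0.004, -0.17]
contact_force: [1.1, -0.3, 0.1]
finger_gap: 0.701
```

Call:
{"op": "move_arm", "data": {"motion": [[0, 0, 0, -8, 45, 0, 0.3], [0, 0, 0, -16, 90, 0, 0.3], [0, 0, 0, -25, 135, 0, 0.3], [0, 0, 0, -35, 180, 0, 0.3], [0, 0, 0, -45, 225, 0, 0.3]]}}

```text
time: 22.6
position: [0.4804, -0.1441, 0.234]
tool_rot: [3.141, -0.001, -0.17]
contact_force: [0.8, -1.0, -0.3]
finger_gap: 0.701
```

Call:
{"op": "move_arm", "data": {"motion": [[0, 0, 0, -20, 40, 0, 0.3], [0, 0, 0, -40, 80, 0, 0.3], [0, 0, 0, -60, 120, 0, 0.3], [0, 0, 0, -80, 160, 0, 0.3], [0, 0, 0, -80, 160, 0, 0.3]]}}

```text
time: 23.1
position: [0.3709, -0.2922, 0.2337]
tool_rot: [3.14, 0.001, -0.18]
contact_force: [0.2, -0.2, 0.0]
finger_gap: 0.699
```

```bash
python3 held.py oblong .6463 .2815 -.169 .008; python3 held.py round .6455 -.0957 -.21 .008;python3 held.py square .4463 .192 .161 .008; python3 held.py fish .4518 .3718 .158 .008; python3 -c "
from h import *
a=manip.get_image('top')[150:330,120:520];b=manip.get_image('side')[130:430,150:550]
a=cv2.resize(a,None,fx=1.6,fy=1.6,interpolation=2);b=cv2.resize(b,(400,300));b=cv2.copyMakeBorder(b,0,0,0,240,0)
cv2.imwrite('pics/end.png',np.vstack([a,b]))
print([ (e['conf'],ray('top',e['uv'],.03)) for e in manip.regions_of('top','bowl')[:1]])"; python3 go.py 0.5 0 .2 0
```

```text
top 1 [0.71]
side 1 [0.69]
['top', 'side'] [0.6428 0.2803 2.9734] [0.95  0.918]
['top'] [0.6422 0.2808 2.9687] [0.957]
['side'] [0.6447 0.2789 2.9567] [0.948]
top 1 [0.58]
side 1 [0.69]
['top', 'side'] [ 0.6441 -0.0958  2.8429] [0.96  0.926]
['top'] [ 0.6437 -0.0957  0.7915] [0.967]
['side'] [ 0.6462 -0.098   2.8267] [0.952]
top 1 [0.91]
side 1 [0.66]
['top', 'side'] [0.4449 0.1902 0.157 ] [0.93  0.943]
['top'] [0.4442 0.1897 1.7091] [0.94]
['side'] [0.4457 0.1901 3.3102] [0.948]
top 1 [0.83]
side 1 [0.9]
['top', 'side'] [0.4522 0.3708 0.1661] [0.884 0.89 ]
['top'] [0.4515 0.371  0.1405] [0.896]
['side'] [0.4533 0.3698 0.1552] [0.9]
[(0.81, array([ 0.6272, -0.2712,  0.03  ]))]
turn [-0.   -0.   -0.17] shift mm [  74.2 -303.6   33.8]
pos [ 0.3755 -0.2866  0.2338] rot [-3.1415 -0.     -0.1702] q [ 0.82  0.07 -0.24  1.77  0.02  1.3  -1.17] F [-0.7  0.6  0.3] gap 0.7 t 24.05
```

View pics/end.png

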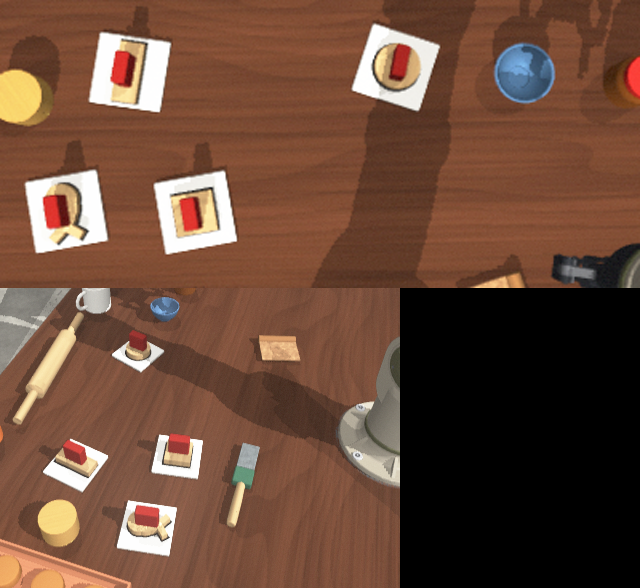

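The end view shows all four stamps upright on their pads and the bowl where it was. The oblong looks 2–3 mm toward the near side, so I'm taking a closer look at the rims.

Run:
```python
from h import *
I={c:manip.get_image(c) for c in CI}
T=[]
for n,p in dict(oblong=(.6463,.2815),square=(.4463,.192),round=(.6455,-.0957),fish=(.4518,.3718)).items():
    for c in CI:
        u,v=proj(c,[[*p,.015]])[0].astype(int); T.append(cv2.resize(I[c][v-28:v+28,u-28:u+28],(200,200),interpolation=cv2.INTER_CUBIC))
cv2.imwrite("pics/rim.png",np.vstack([np.hstack(T[0::2]),np.hstack(T[1::2])]))
for n,p,z in (("oblong",(.6463,.2815),0),("square",(.4463,.192),0),("round",(.6455,-.0957),0),("fish",(.4518,.3718),0)):
    M={}
    for c in CI: M[c]=fill(near(I[c].min(2)>130,proj(c,[[*p,.008]])[0],45))
    print(n,"pad refit",*[fit(PAD,{c:M[c]},[*p,0])[0] for c in CI])
```

```text
oblong pad refit [ 0.6453  0.2825 -0.1695] [0.6467 0.2805 1.4008]
square pad refit [0.4456 0.1928 0.1598] [0.4472 0.191  1.7285]
round pad refit [ 0.6446 -0.0943  1.2329] [ 0.6465 -0.0975  1.2447]
fish pad refit [0.4511 0.3726 1.7295] [0.4524 0.3706 0.159 ]
```

View pics/rim.png

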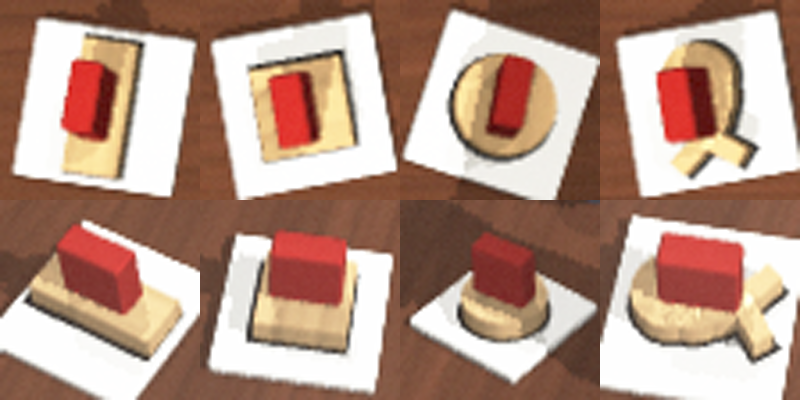

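Relative to the pads, averaged over both cameras, the oblong is off by about (-2.5, -1.6) mm and the square by (-1.5, -2) mm. The rims agree, and the round and fish are fine. There's plenty of time, so I'll regrip and correct those two.

```bash
python3 go.py .47 -.08 .2 -.05
```

```text
turn [-0.   -0.   -0.12] shift mm [  58.2 -219.7   33.8]
pos [ 0.3754 -0.2866  0.2338] rot [-3.1415 -0.     -0.1702] q [ 0.82  0.07 -0.24  1.77  0.02  1.3  -1.17] F [-0.2  0.2  0.2] gap 0.697 t 24.15
```

Call:
{"op": "move_arm", "data": {"motion": [[0, 0, -0.024, 12, -44, 5, 0.3], [0, 0, -0.048, 24, -88, 10, 0.3], [0, 0, -0.072, 36, -132, 15, 0.3], [0, 0, -0.096, 48, -176, 20, 0.3], [0, 0, -0.12, 58, -220, 30, 0.3]]}}

```text
time: 24.65
position: [0.4709, -0.078, 0.2044]
tool_rot: [3.141, -0.002, -0.05]
contact_force: [1.2, -0.2, -0.1]
finger_gap: 0.697
```

```bash
python3 go.py .446 .1917 .13 .16
```

```text
turn [ 0.    -0.002 -0.21 ] shift mm [ -38.4 -268.2   74.2]
pos [ 0.4709 -0.078   0.2044] rot [ 3.1413e+00 -1.9000e-03 -4.9600e-02] q [ 0.54  0.12 -0.47  1.8   0.06  1.24 -1.57] F [ 1.2 -0.2 -0.1] gap 0.697 t 24.65
```

Call:
{"op": "move_arm", "data": {"motion": [[0, 0, -0.035, -6, -45, 8, 0.4], [0, 0, -0.07, -12, -90, 18, 0.4], [0, 0, -0.105, -18, -135, 30, 0.4], [0, 0, -0.14, -25, -180, 40, 0.4], [0, 0, -0.175, -31, -225, 54, 0.4]]}}

```text
time: 25.15
position: [0.4502, 0.1484, 0.1501]
tool_rot: [3.142, -0.002, 0.126]
contact_force: [1.0, -0.2, -0.0]
finger_gap: 0.602
```

```bash
python3 go.py .446 .1917 .13 .16
```

```text
turn [ 0.    -0.002 -0.034] shift mm [  1.2 -43.5  20.1]
pos [0.4502 0.1484 0.1501] rot [ 3.1416e+00 -1.7000e-03  1.2580e-01] q [ 0.23  0.19 -0.68  1.88  0.13  1.12 -1.94] F [ 1.  -0.2 -0. ] gap 0.602 t 25.15
```

Call:
{"op": "move_arm", "data": {"motion": [[0, 0, -0.017, 1, -22, 10, 0.4], [0, 0, -0.034, 1, -43, 20, 0.4], [0, 0, -0.034, 1, -43, 30, 0.4], [0, 0, -0.034, 1, -43, 35, 0.4], [0, 0, -0.034, 1, -43, 35, 0.4]]}}

```text
time: 25.65
position: [0.4457, 0.188, 0.1141]
tool_rot: [3.141, 0.002, 0.157]
contact_force: [-0.1, 0.1, -0.5]
finger_gap: 0.601
```

```bash
python3 -c "from station import manip;manip.get_image('top');manip.get_image('top')"; python3 go.py .446 .1917 .045 .16
```

```text
turn [ 0.    -0.    -0.003] shift mm [ 0.2 -3.4 70. ]
pos [0.4463 0.1883 0.115 ] rot [ 3.1412e+00 -2.0000e-04  1.5680e-01] q [ 0.15  0.26 -0.7   1.89  0.19  1.06 -2.04] F [-0.3 -0.9 -0.2] gap 0.6 t 25.75
```

Descend, regrip, then lift 5 mm.

Call:
{"op": "move_arm", "data": {"motion": [[0, 0, -0.003, 0, -3, 20, 0.4], [0, 0, -0.003, 0, -3, 40, 0.4], [0, 0, -0.003, 0, -3, 58, 0.4], [0, 0, -0.003, 0, -3, 70, 0.4], [0, 0, -0.003, 0, -3, 70, 0.4]]}}

```text
time: 26.25
position: [0.4449, 0.1914, 0.0438]
tool_rot: [3.141, 0.002, 0.161]
contact_force: [0.6, -0.2, -0.1]
finger_gap: 0.597
```

Call:
{"op": "move_arm", "data": {"motion": [[0, 0, 0, 0, 0, 0, 1], [0, 0, 0, 0, 0, 0, 1], [0, 0, 0, 0, 0, 0, 1], [0, 0, 0, 0, 0, -5, 1], [0, 0, 0, 0, 0, -5, 1]]}}

```text
time: 26.75
position: [0.4458, 0.1926, 0.0507]
tool_rot: [-3.141, -0.001, 0.162]
contact_force: [0.9, -0.3, -0.3]
finger_gap: 0.229
```

```bash
python3 -c "from station import manip;manip.get_image('top');manip.get_image('top')"; python3 go.py .4475 .1937 .0445 .161
```

```text
turn [ 0.    -0.     0.001] shift mm [ 2.2 -0.9  5.6]
pos [0.4455 0.1924 0.0501] rot [ 3.1416e+00 -4.0000e-04  1.6180e-01] q [ 0.11  0.36 -0.67  1.95  0.28  0.93 -2.11] F [ 0.4 -0.3 -0.8] gap 0.228 t 26.85
```

Call:
{"op": "move_arm", "data": {"motion": [[0, 0, 0, 1.8, -1, 0, 1], [0, 0, 0, 1.8, -1, 3, 1], [0, 0, 0, 1.8, -1, 5.5, 1], [0, 0, 0, 1.8, -1, 5.5, 1], [0, 0, 0, 1.8, -1, 5.5, 0.4]]}}

```text
time: 27.35
position: [0.4473, 0.194, 0.0448]
tool_rot: [3.142, -0.001, 0.162]
contact_force: [-0.4, 0.1, 0.2]
finger_gap: 0.384
```

Call:
{"op": "move_arm", "data": {"motion": [[0, 0, 0, 0, 0, 0, 0.4], [0, 0, 0, 0, 0, 0, 0.4], [0, 0, 0, 0, 0, -25, 0.4], [0, 0, 0, 0, 0, -55, 0.4], [0, 0, 0, 0, 0, -80, 0.4]]}}

```text
time: 27.85
position: [0.4469, 0.1938, 0.1252]
tool_rot: [-3.141, 0.0, 0.162]
contact_force: [-0.8, 0.5, -0.3]
finger_gap: 0.597
```

```bash
python3 go.py .6457 .2811 .125 -.17
```

```text
turn [-0.     0.     0.332] shift mm [ 2.103e+02 -5.400e+01  2.000e-01]
pos [0.4469 0.1938 0.1252] rot [-3.1411e+00  4.0000e-04  1.6210e-01] q [ 0.15  0.26 -0.71  1.87  0.19  1.08 -2.04] F [-0.8  0.5 -0.3] gap 0.597 t 27.85
```

Call:
{"op": "move_arm", "data": {"motion": [[0, 0, 0.06, 42, -11, 0, 0.4], [0, 0, 0.12, 84, -22, 0, 0.4], [0, 0, 0.19, 126, -32, 0, 0.4], [0, 0, 0.26, 168, -43, 0, 0.4], [0, 0, 0.332, 210, -54, 0, 0.4]]}}

```text
time: 28.35
position: [0.6471, 0.281, 0.1235]
tool_rot: [3.141, 0.0, -0.174]
contact_force: [1.2, 0.7, 1.0]
finger_gap: 0.601
```

Call:
{"op": "move_arm", "data": {"motion": [[0, 0, 0, 0, 0, 5, 0.4], [0, 0, 0, 0, 0, 10, 0.4], [0, 0, 0, 0, 0, 10, 0.4], [0, 0, 0, 0, 0, 10, 0.4], [0, 0, 0, 0, 0, 10, 0.4]]}}

```text
time: 28.85
position: [0.6453, 0.2804, 0.1153]
tool_rot: [-3.141, -0.001, -0.17]
contact_force: [0.4, -0.9, 0.7]
finger_gap: 0.599
```

```bash
python3 go.py .6457 .2811 .045 -.17
```

```text
turn [-0.    -0.001 -0.   ] shift mm [ 0.2 -0.7 70.3]
pos [0.6453 0.2804 0.1153] rot [-3.1415e+00 -1.0000e-03 -1.7000e-01] q [-0.12  0.69 -0.55  1.27  0.36  1.28 -2.41] F [ 0.4 -0.9  0.7] gap 0.599 t 28.85
```

Call:
{"op": "move_arm", "data": {"motion": [[0, 0, 0, 0, -1, 20, 0.4], [0, 0, 0, 0, -1, 40, 0.4], [0, 0, 0, 0, -1, 58, 0.4], [0, 0, 0, 0, -1, 70, 0.4], [0, 0, 0, 0, -1, 70, 0.4]]}}

```text
time: 29.35
position: [0.6446, 0.281, 0.0423]
tool_rot: [3.14, 0.003, -0.17]
contact_force: [-0.5, -0.4, 0.1]
finger_gap: 0.598
```

Call:
{"op": "move_arm", "data": {"motion": [[0, 0, 0, 0, 0, 0, 1], [0, 0, 0, 0, 0, 0, 1], [0, 0, 0, 0, 0, 0, 1], [0, 0, 0, 0, 0, -5, 1], [0, 0, 0, 0, 0, -5, 1]]}}

```text
time: 29.85
position: [0.6462, 0.2822, 0.0506]
tool_rot: [-3.141, -0.001, -0.17]
contact_force: [0.3, 0.6, -0.6]
finger_gap: 0.226
```

```bash
python3 -c "from station import manip;manip.get_image('top');manip.get_image('top')"; python3 go.py .6482 .2827 .0445 -.17
```

```text
turn [-0.    -0.001 -0.   ] shift mm [ 2.2 -1.1  5.3]
pos [0.6459 0.2819 0.0498] rot [-3.1412e+00 -5.0000e-04 -1.7010e-01] q [-0.13  0.76 -0.53  1.32  0.39  1.17 -2.43] F [-0.2 -0.2 -1.5] gap 0.23 t 29.95
```

Call:
{"op": "move_arm", "data": {"motion": [[0, 0, 0, 2.3, -1, 0, 1], [0, 0, 0, 2.3, -1, 3, 1], [0, 0, 0, 2.3, -1, 5.5, 1], [0, 0, 0, 2.3, -1, 5.5, 1], [0, 0, 0, 2.3, -1, 5.5, 0.4]]}}

```text
time: 30.45
position: [0.6485, 0.2825, 0.0444]
tool_rot: [-3.141, -0.001, -0.17]
contact_force: [0.7, 0.2, 0.3]
finger_gap: 0.384
```

Call:
{"op": "move_arm", "data": {"motion": [[0, 0, 0, 0, 0, 0, 0.4], [0, 0, 0, 0, 0, 0, 0.4], [0, 0, 0, 0, 0, -25, 0.4], [0, 0, 0, 0, 0, -55, 0.4], [0, 0, 0, 0, 0, -100, 0.4]]}}

```text
time: 30.95
position: [0.6468, 0.2815, 0.1418]
tool_rot: [3.139, 0.004, -0.17]
contact_force: [0.1, -0.3, 0.1]
finger_gap: 0.598
```

Call:
{"op": "move_arm", "data": {"motion": [[0, 0, 0, -8, 40, -25, 0.4], [0, 0, 0, -16, 85, -50, 0.4], [0, 0, 0, -25, 130, -70, 0.4], [0, 0, 0, -35, 175, -80, 0.4], [0, 0, 0, -45, 220, -80, 0.4]]}}

```text
time: 31.45
position: [0.5666, 0.0717, 0.2257]
tool_rot: [-3.141, -0.003, -0.17]
contact_force: [0.9, -0.4, 0.6]
finger_gap: 0.602
```

Call:
{"op": "move_arm", "data": {"motion": [[0, 0, 0, -8, 45, 0, 0.4], [0, 0, 0, -16, 90, 0, 0.4], [0, 0, 0, -25, 135, 0, 0.4], [0, 0, 0, -35, 180, 0, 0.4], [0, 0, 0, -45, 225, 0, 0.4]]}}

```text
time: 31.95
position: [0.4831, -0.1425, 0.2239]
tool_rot: [3.142, -0.0, -0.17]
contact_force: [0.4, -1.1, 0.6]
finger_gap: 0.598
```

Call:
{"op": "move_arm", "data": {"motion": [[0, 0, 0, -20, 40, 0, 0.4], [0, 0, 0, -40, 80, 0, 0.4], [0, 0, 0, -60, 120, 0, 0.4], [0, 0, 0, -80, 160, 0, 0.4], [0, 0, 0, -80, 160, 0, 0.4]]}}

```text
time: 32.45
position: [0.3736, -0.2907, 0.2235]
tool_rot: [3.14, 0.001, -0.18]
contact_force: [0.9, 0.2, -0.6]
finger_gap: 0.596
```

```bash
python3 held.py oblong .6463 .2815 -.169 .008; python3 held.py square .4463 .192 .161 .008
python3 - <<'E'
from h import *
I={c:manip.get_image(c) for c in CI}
T=[]
for n,p in dict(oblong=(.6463,.2815),square=(.4463,.192),round=(.6455,-.0957),fish=(.4518,.3718)).items():
    for c in CI:
        u,v=proj(c,[[*p,.015]])[0].astype(int); T.append(cv2.resize(I[c][v-28:v+28,u-28:u+28],(200,200),interpolation=cv2.INTER_CUBIC))
cv2.imwrite("pics/rim2.png",np.vstack([np.hstack(T[0::2]),np.hstack(T[1::2])]))
E
python3 go.py .4 -.3 .2 0
```

```text
top 1 [0.59]
side 1 [0.85]
['top', 'side'] [ 0.646   0.2815 -0.1683] [0.92  0.928]
['top'] [0.6445 0.2818 2.9795] [0.932]
['side'] [0.6475 0.281  2.9568] [0.942]
top 1 [0.58]
side 1 [0.61]
['top', 'side'] [0.4458 0.1931 3.3084] [0.948 0.934]
['top'] [0.445  0.1931 3.3064] [0.955]
['side'] [0.4465 0.1927 0.1498] [0.939]
turn [-0.    -0.    -0.169] shift mm [23.7 11.8 23.8]
pos [ 0.3787 -0.2844  0.2238] rot [-3.1414  0.     -0.1686] q [ 0.88  0.08 -0.32  1.78  0.03  1.28 -1.19] F [0.2 0.2 0.3] gap 0.598 t 32.95
```

View pics/rim2.png

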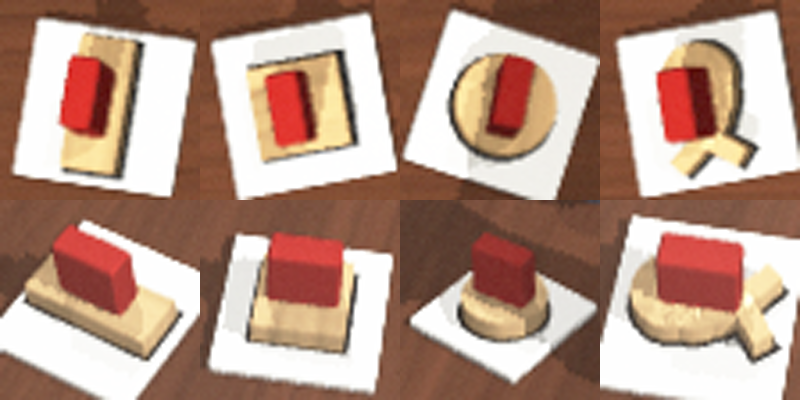

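All four stamps now fit within about 1–1.5 mm of their pads, lined up, and the gripper is clear. Handing in.

```bash
python3 -c "from station import manip;print(manip.job_done())"
```

```text
the job is handed in; nothing more can be done
None
```

All four stamps stand upright on their own pads and the job is handed in. The fish's head and tail point the same way as on its pad. The clock stood at about 33 s of the 106 s allowed. I placed the fish, round, square and oblong in that order, then regripped the square and oblong to correct offsets of about 2.5–3 mm.

The last fits from both cameras, compared with the measured pads:

| Stamp | Offset from pad centre | Turn error |
|---|---|---|
| Fish | about 1 mm | 0.01 rad |
| Round | about 1.5 mm | any yaw fits |
| Square | about 1 mm | 0.01 rad |
| Oblong | under 1 mm | under 0.01 rad |

- **Camera disagreement:** the two cameras differ by about 2–3 mm in absolute position, so these are averages. The rims seen in the pictures agree with them.
- **Bowl:** it read about 3 mm from the first look, but those were two different rough readings. The arm never touched it, and it looked unmoved in the pictures.
- **End state:** the gripper is open, well clear of everything and touching nothing. The highest contact force I saw was about 6 N.

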